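# Unlock the demagnetiser drawer by feel and run the pliers

## Task

Demagnetise the blue-handled pliers: turn the black lock knob on the blue-grey demagnetiser slowly clockwise until you feel the resistance dip as it drops into its hidden notch, leave it there and pull the drawer fully open. Lay the pliers flat in the drawer (do not drop them in), push the drawer fully shut, and only then flip the bat toggle over to the back, which switches the unit on. Leave the red-handled pliers and the bottle alone.

Things in the scene. Friction and masses are not known exactly. Their poses are not given: they have to be found in the camera images.
- demagnetiser: Blue-grey steel bench demagnetiser, a low box 130 mm deep (its x), 210 mm wide (its y), top deck 60 mm above the worktop, fixed to the bench. Origin: centre of its underside, on the worktop. Its +x points to its back, -x to its front (drawer side), +y to its left, z up. Lock knob on the deck's left, bat toggle on its right.
- knob_grip (a point): Centre of the black lock knob's wing, on its vertical axis, 88 mm above the worktop; turns with it. The wing is an upright bar 56 mm long (the point's x), 14 mm thick (its y), from 70 to 99 mm above the worktop, on a disc 52 mm across. Steady drag about 0.05 N m. The one notch lies 0.65 to 1.1 rad clockwise (seen from above) of where the knob starts, differs each time and is invisible.
- drawer (a joint): Drawer travel in m: 0 shut, 0.1 fully open; slides to the unit's -x, friction about 2 N, stays where it is left. Opens only while the lock knob is in its notch (to within about 0.15 rad).
- drawer_handle (a point): Grip point on the drawer's handle, 46 mm above the worktop, moves with the drawer. The handle is a black upright fin 12 mm thick (along y), standing 47 mm out from the drawer front along x (the point lies 27 mm out), from 20 to 54 mm above the worktop. Axes as the demagnetiser's.
- tray (a point): Centre of the drawer's inner floor (14.5 mm above the worktop), moves with the drawer. Tray inside 100 mm along x, 142 mm along y (pliers fit along y only), walls 16 mm high, front panel top 50 mm above the worktop. Fully open, the whole tray lies in front of the housing. Axes as the demagnetiser's.
- toggle (a joint): Bat toggle: 0 leaning to the unit's front (off), 0.8 rad leaning to its back (on). Over-centre spring: from past 0.4 it snaps to the other side by itself; about 1.5 N at the tip.
- toggle_tip (a point): Centre of the round end of the steel bat, 11 mm across, moves with it. The bat is 45 mm long from its pivot, 70 mm above the worktop, so off the end stands about 111 mm above the worktop, 17 mm in front of the pivot. Swings in the unit's x-z plane.
- pliers: Blue-handled steel pliers lying flat, 126 mm long (its y), 46 mm wide (its x), 10 mm thick, 0.12 kg. Origin: middle of the underside, close to the centre of mass. Jaws towards its -y, blue handles (spread) towards +y; across both handles at y = +10 mm it is 36 mm wide. A bench vice 100 mm tall stands fixed between the pliers and the drawer chest: keep over it or clear of it.
- red_pliers: Red-handled pliers of the same kind, 46 x 124 x 10 mm, origin in the middle of the underside; a bystander.
- flux_bottle: Amber bottle, 39 mm across, 82 mm tall, origin at the centre of its base; a bystander.
- lock_axis (a point): Foot of the knob's axis on the deck, fixed. Feel of the lock: from 0.5 rad before the notch the resistance rises by 0.1 to 0.15 N m, from 0.2 rad before it drops to 0.1 to 0.2 N m below the steady drag as the knob pulls itself in, then rises steeply beyond by 0.2 N m or more. Let go within 0.1 rad of the notch: it settles and stays. Otherwise the drawer is locked after 2 to 3 mm of play.
Not all that is in view belongs to the job. Leave any green look-alike of the pliers alone.

How it is judged:
By the outcome, as a careful person would: the job done as asked, in the order asked, and still so for the second after the job is handed in, with the robot touching nothing.
It also fails if it takes over 72 s, if anything falls off the work surface, if the arm or the gripper's body presses on something with over 40 N, if the wrist force passes 120 N, or if a joint passes its speed limit or range.

## Robot

A 7-joint arm with a two-finger parallel gripper is mounted at the origin on a cart in front of the work surface, level with it; the furniture and walls round the work are solid. World frame = base frame: x ahead of the robot, y to its left, z up, the work surface at z = 0. Lengths are in m, angles in degrees, forces in N, time in s.
With the tool pointing down it reaches from about 0.425 to 0.875 m from the base axis. Payload 4.7 kg.
Tool frame: the origin (TCP) lies midway between the tips of the shut fingers; the grasp point (between the pads) lies 19 mm behind it; z points along the fingers, y is the line along which they close (so a half turn about z gives the same grasp; the last joint's range is limited). The gripper opens to 87 mm and grips with 3 to 60 N. Pads are 19 mm wide; open, the fingers measure 117 mm over their backs; the gripper's body (75 mm by 190 mm) begins 51 mm behind the grasp point.
Start: joints at [-67.89, 18.392, -4.016, 83.108, 1.295, 78.541, -3.26], TCP at [0.236, 0.606, 0.223] pointing down, gripper open.
Joint ranges: [-163.93, 163.93], [-17.29, 119.83], [-79.2, 71.16], [3.27, 140.29], [-89.18, 269.18], [5.43, 117.66], [-154.24, 154.24]. Speed limits (degrees/s): [147.25, 147.25, 180, 180, 180, 180, 180].

## Interface

Orientations are given as [roll, pitch, yaw] about the fixed x, y, z axes, in that order (R = Rz(yaw) Ry(pitch) Rx(roll)).
In Python, from cell import env, viewer, boxes_of, masks_of gives the robot as it stands. The module is installed in compiled form; this text tells all that it offers.
- The arm moves only by the tool apply_moves, never from a script. Its argument "moves" is a list of rows, each a list of 7 numbers: the shift along the tool's x, y, z scaled (see below), then the turn, a rotation vector about the tool's x, y, z scaled (see below), then the opening, from 0 (shut) to 1 (fully open). A call has 1 to 20 rows; each row is the pose to reach, as a shift and turn from the pose commanded when the call began, along the tool's axes at that moment; what a row does not reach only later rows make up. The controller multiplies each number of a shift by 0.2 m and each number of a turn by 1.5 rad. A row lasts 1/10 s, in which the tool goes at most 50 mm and 8.59 degrees, less where a joint would pass 70% of its speed; a pose out of reach is approached as far as the arm can. A call with a number of a shift or a turn outside -1 to 1 is refused whole. A call with a gripper value outside its range is refused whole. The fingers move at their own pace and stop on an object; "grip_force" is the grip in N (left out, the last holds). Time passes only in rows, so rows that repeat a pose let the fingers close. It gives the time, the measured TCP pose, the force, the opening and the grip force at its end, in the units of the state.
- env.get_obs(): the state, without advancing time (a new reading comes with each control period).
- viewer.read_camera(name): name is "side" or "top"; returns the picture (420x560x3 uint8, red, green, blue); there is no depth.
- viewer.get_calibration(name): a dict with "fov_y" (degrees; the focal length in pixels is half the picture's height over the tangent of half this angle, whatever the lens; pixels are square), "cx", "cy" (the principal point, pixels), "position" and "orientation" of the camera in the world. Camera axes: x right, y up, looking along -z (the intrinsics and any distortion apply to the point x, -y, -z); pixel columns grow to the right and rows downward; lengths in m; the calibration is good to about 2 mm. A picture is of the moment at which its call begins. get_calibration takes no time and is no camera call.
- env.sign_off(): hands the job in; it is judged then, once.
Trained networks look in the newest picture that a camera, given by its name, has taken for a name from the list of things; names that differ only in an ending like _2 or _b are one class to them, and where a whole thing is asked for, a point or a joint stands for the part that bears it (a point fixed in the world has none). Each returns a list of dicts, best first, with "conf" (0 to 1); they miss things now and then, are a little off and sometimes report something else, mostly with a low value. They report only what shows in the picture. A call takes as long as a camera call. They do not tell look-alikes from the thing itself.
- boxes_of(camera, target): "location" ([column, row] in pixels, amid what is visible of it).
- masks_of(camera, target): "pixels" (420x560 bool, what is visible of it) and "location" ([column, row] in pixels, amid what is visible of it).
The state is a dict: "time_s": time; "qpos": joint angles; "joint_velocities": joint speeds; "effort": joint torques, N m; "tool_pos": TCP position; "tool_rot": TCP orientation; "force": force on the tool from outside, world axes, zero at the start; "wrist_torque": the same for the moment, N m; "grip_width": finger opening in m; "grasp_force": force on a finger pad.
Only numpy, scipy, OpenCV 4.12 (cv2) and the standard library are available. Lean on these libraries where they do the work, as an engineer would, in place of code of your own. Each camera call takes 0.05 s, during which the arm holds its last target. There are 200 camera calls.

## Working session

There is one attempt and no reset: what is moved stays moved. The work goes in short steps, Python scripts to look and compute and a tool call to move; the robot and the scene stay as the last step left them, time stands still between calls to the robot, and variables do not carry over. Pictures are saved under pics/ and viewed, at most 10 in all, crops included, and the job is handed in when it is done.

Besides the shell and the picture viewer there is one more tool, called after "Call:" by a JSON object that holds its "op" and its "data". apply_moves: Moves the arm, as the interface text tells. Shifts and turns lie within -1 to 1; 1 stands for 0.2 m of shift or 1.5 rad of turn. Its arguments: {"type":"object","properties":{"moves":{"type":"array","items":{"type":"array","items":{"type":"number","minimum":-1,"maximum":1}}},"grip_force":{"type":"number"}},"required":["moves"]}

```bash
mkdir -p pics; python3 - <<'E'
from cell import env, viewer, boxes_of, masks_of
import cv2, json
o=env.get_obs(); print(o)
for c in ("side","top"):
    im=viewer.read_camera(c); cv2.imwrite(f"pics/{c}0.png",im[:,:,::-1])
    print(c,viewer.get_calibration(c))
    for t in ("demagnetiser","knob_grip","drawer_handle","toggle_tip","pliers","red_pliers","flux_bottle","tray"):
        print(t,[( [round(float(v)) for v in b["location"]],round(float(b["conf"]),2)) for b in boxes_of(c,t)][:4])
E
```

```text
{'time_s': 0.0, 'qpos': array([-67.8911237 ,  18.43968372,  -4.01580508,  83.17533734,
         1.29451723,  78.54080741,  -3.26071797]), 'joint_velocities': array([-0.04594645,  0.03032128, -0.09914725, -0.06689184,  0.05979586,
        0.04432516, -0.08499753]), 'effort': array([ 3.61251623e-04, -4.91281879e+01, -4.03968450e-01, -3.12522125e+01,
       -6.41973736e-02,  4.37920564e-02,  1.61889789e-04]), 'tool_pos': array([0.23596306, 0.60505804, 0.22145066]), 'tool_rot': array([-1.79889390e+02,  5.22106634e-03,  1.58700333e+02]), 'force': array([-0.19428419, -0.30721482, -0.30046697]), 'wrist_torque': array([0.02252423, 0.01789182, 0.00966593]), 'grasp_force': 0.0, 'grip_width': 0.0869770619533264}
side {'fov_y': 55.063441976341345, 'cx': 278.6206425979767, 'cy': 209.8235117163873, 'position': array([ 0.2488198 , -1.02954174,  0.7928445 ]), 'orientation': array([ 48.87248305,  -0.88635337, -16.38674097])}
demagnetiser [([320, 237], 0.93)]
knob_grip [([346, 220], 0.72)]
drawer_handle [([332, 306], 0.56), ([293, 216], 0.43)]
toggle_tip [([299, 223], 0.37)]
pliers [([221, 252], 0.63), ([243, 186], 0.52), ([296, 214], 0.5)]
red_pliers [([282, 330], 0.64)]
flux_bottle [([334, 303], 0.55)]
tray [([291, 216], 0.57)]
top {'fov_y': 46.06702092870384, 'cx': 282.4497536730538, 'cy': 210.12408461380392, 'position': array([ 0.29615313, -0.27376428,  1.24026703]), 'orientation': array([  9.96843738,   0.34672305, -88.42481929])}
demagnetiser [([314, 184], 0.68)]
knob_grip [([311, 150], 0.79)]
drawer_handle [([282, 201], 0.91)]
toggle_tip []
pliers [([185, 234], 0.89), ([292, 274], 0.81)]
red_pliers [([396, 251], 0.83)]
flux_bottle [([398, 203], 0.53), ([398, 254], 0.25)]
tray [([285, 200], 0.57)]
```

View pics/side0.png

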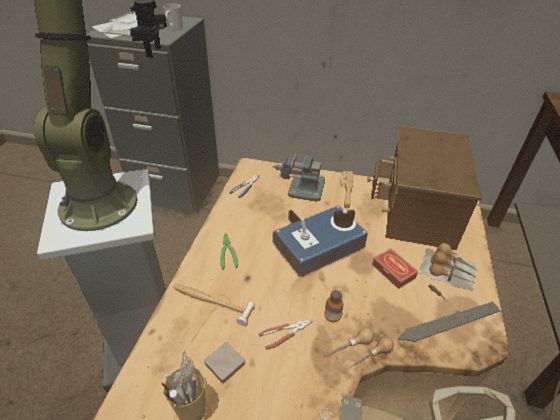

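View pics/top0.png

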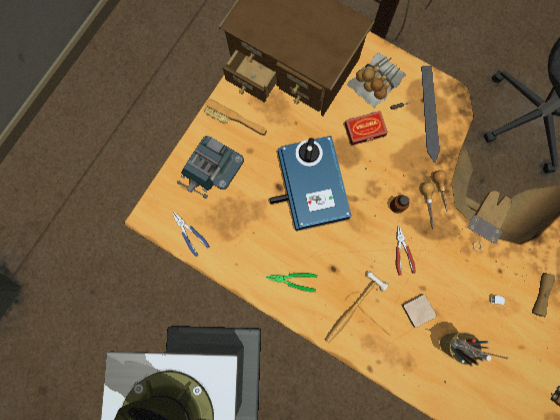

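Side: blue pliers (244,186), vice (305,178), unit (320,237) with knob (343,218), toggle (304,230), handle (294,216). Top: blue pliers (190,234), knob (309,150), toggle (320,200), handle (279,200), green look-alike (292,282).

```bash
cat > h.py <<'E'
import numpy as np, cv2
from scipy.spatial.transform import Rotation as R
from cell import env, viewer, boxes_of, masks_of
def cal(n):
    c=viewer.get_calibration(n); f=210/np.tan(np.radians(c["fov_y"])/2)
    return c["position"],R.from_euler("xyz",c["orientation"],degrees=True).as_matrix(),f,c["cx"],c["cy"]
def ray(n,px,z):
    p,M,f,cx,cy=cal(n); d=M@np.array([(px[0]-cx)/f,-(px[1]-cy)/f,-1]); return p+d*(z-p[2])/d[2]
def proj(n,P):
    p,M,f,cx,cy=cal(n); q=(np.atleast_2d(P)-p)@M; return np.c_[cx-f*q[:,0]/q[:,2],cy+f*q[:,1]/q[:,2]]
def tri(a,b):
    A=[];B=[]
    for n,px in (("side",a),("top",b)):
        p,M,f,cx,cy=cal(n); d=M@np.array([(px[0]-cx)/f,-(px[1]-cy)/f,-1]); d/=np.linalg.norm(d); Q=np.eye(3)-np.outer(d,d); A.append(Q);B.append(Q@p)
    return np.linalg.solve(sum(A),sum(B))
E
python3 - <<'E'
from h import *
np.set_printoptions(precision=4,suppress=True)
t=cv2.imread("pics/top0.png"); s=cv2.imread("pics/side0.png")
a=cv2.resize(t[125:255,160:360],None,fx=4,fy=4,interpolation=cv2.INTER_CUBIC); cv2.imwrite("pics/tc.png",a)
a=cv2.resize(s[160:290,220:400],None,fx=4,fy=4,interpolation=cv2.INTER_CUBIC); cv2.imwrite("pics/sc.png",a)
d=[ray("top",p,.06) for p in ((278,148),(338,137),(350,222),(295,230))]; print(np.array(d))
print([np.linalg.norm(d[i]-d[(i+1)%4]) for i in range(4)])
print(proj("side",d), proj("side",[[.236,.606,.223]]))
E
```

```text
[[ 0.6595 -0.2456  0.06  ]
 [ 0.6917 -0.3941  0.06  ]
 [ 0.4785 -0.4247  0.06  ]
 [ 0.4555 -0.2925  0.06  ]]
[np.float64(0.15195470413032844), np.float64(0.21538243252720654), np.float64(0.13424151321765057), np.float64(0.20927218946597956)]
[[335.8004 203.8259]
 [369.5624 237.6305]
 [294.6028 263.1819]
 [270.6425 228.237 ]] [[153.1508  52.2262]]
```

View pics/tc.png

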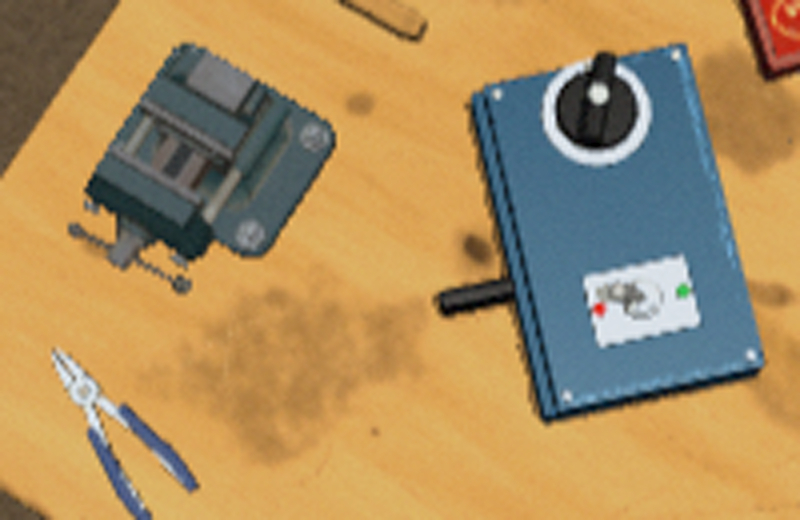

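View pics/sc.png

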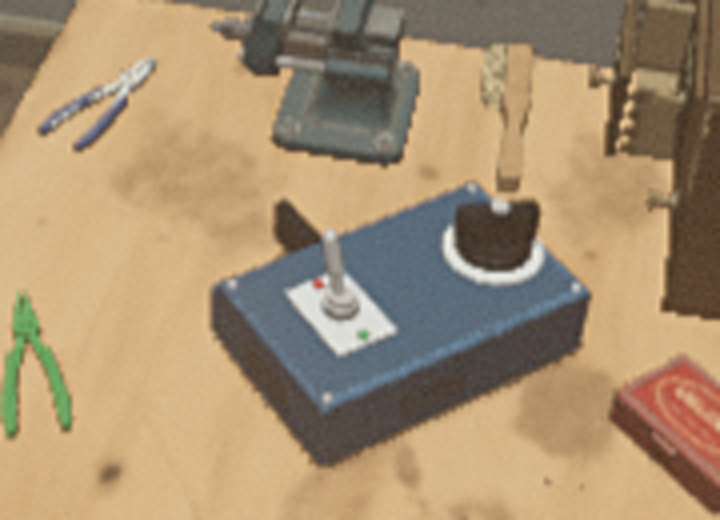

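Crops show the deck corners, the handle's fin, knob wing and toggle clearly; fit the unit's pose with both views, and pliers from masks.

```bash
python3 - <<'E'
from h import *
from scipy.optimize import least_squares
np.set_printoptions(precision=4,suppress=True)
C=np.array([[-.065,.105],[.065,.105],[.065,-.105],[-.065,-.105]])
T=np.array([[485,87],[687,45],[763,362],[550,412]])/4+[160,125]
S=np.array([[472,182],[590,290],[322,408],[214,290]])/4+[220,160]
def W(q,z=.06):
    c,s=np.cos(q[2]),np.sin(q[2]); return np.c_[C@np.array([[c,s],[-s,c]])+q[:2],np.full(4,z)]
f=lambda q:np.r_[proj("top",W(q))-T,proj("side",W(q))-S].ravel()
r=least_squares(f,[.57,-.33,np.radians(-78)]);q=r.x; print(q,np.degrees(q[2])); print(r.fun.reshape(-1,2))
u=lambda P:(np.array([[np.cos(q[2]),np.sin(q[2])],[-np.sin(q[2]),np.cos(q[2])]])@(P[:2]-q[:2]))
def rep(n,a,b):
    P=tri(np.array(a)/4+[220,160],np.array(b)/4+[160,125]); print(n,P,"unit",u(P),
      proj("side",P)-(np.array(a)/4+[220,160]))
rep("knobdot",(499,206),(597,94)); rep("handle tip top",(281,205),(440,297)); rep("toggle tip",(329,236),(606,292))
# wing ends at top
for b in ((603,60),(592,140)): print("wing",ray("top",np.array(b)/4+[160,125],.099))
for n in("top","side"):
    viewer.read_camera(n)
    for m in masks_of(n,"pliers")[:3]:
        k=m["pixels"]; vv,uu=np.nonzero(k); P=np.array([ray(n,(a,b),.006)[:2] for a,b in zip(uu,vv)])
        print(n,m["location"],m["conf"],len(uu),cv2.minAreaRect((P*1000).astype(np.float32)))
for p in ((55,350),(195,488),(84,392)): print("pl",ray("top",np.array(p)/4+[160,125],.006))
for p in ((154,63),(42,130),(78,147),(132,80)): print("pl s",ray("side",np.array(p)/4+[220,160],.006))
E
```

```text
[ 0.5778 -0.3396 -1.3288] -76.13278527542971
[[-0.8995 -0.5086]
 [-0.4002 -0.7957]
 [ 0.5505  1.2588]
 [ 1.3358  0.1457]
 [ 0.1206 -0.6956]
 [ 0.4881  0.5201]
 [-0.3994  1.0266]
 [-0.1693 -2.266 ]]
knobdot [ 0.6486 -0.3215  0.0981] unit [-0.0005  0.0731] [[-0.0714  0.0171]]
handle tip top [ 0.5309 -0.2293  0.0485] unit [-0.1183 -0.0191] [[ 0.2745 -0.0565]]
toggle tip [ 0.5269 -0.3288  0.1072] unit [-0.0227 -0.0469] [[-0.4837  0.1002]]
wing [ 0.6695 -0.3247  0.099 ]
wing [ 0.6196 -0.319   0.099 ]
top [182.3, 235.0] 0.87 315 ((450.0445251464844, -23.256919860839844), (122.37925720214844, 44.0897331237793), 39.60465621948242)
top [293.6, 278.1] 0.68 335 ((333.04620361328125, -288.96636962890625), (44.0748405456543, 118.9746322631836), 1.5588308572769165)
side [222.7, 251.3] 0.73 152 ((335.4810485839844, -291.14422607421875), (106.25524139404297, 43.29780578613281), 85.1690902709961)
side [247.7, 185.4] 0.53 189 ((448.10247802734375, -16.257904052734375), (127.67897033691406, 46.34430694580078), 44.607688903808594)
pl [0.4994 0.0153 0.006 ]
pl [ 0.4141 -0.0782  0.006 ]
pl [ 0.473  -0.0048  0.006 ]
pl s [0.499  0.0124 0.006 ]
pl s [ 0.3933 -0.0499  0.006 ]
pl s [ 0.4159 -0.0778  0.006 ]
pl s [ 0.4761 -0.0054  0.006 ]
```

Call:
{"op": "apply_moves", "data": {"moves": [[-0.9,-0.9,0,0,0,0,1],[-0.9,-0.9,0,0,0,0,1],[-0.9,-0.9,0,0,0,0,1],[-0.9,-0.9,0,0,0,0,1],[-0.9,-0.9,0,0,0,0,1],[-0.9,-0.9,0,0,0,0,1]]}}

```text
time_s: 1.7
tool_pos: [0.3426, 0.3661, 0.2231]
tool_rot: [-180.0, 0.1, 158.1]
force: [-0.1, 1.0, -0.2]
grip_width: 0.087
grasp_force: 0.0
```

Call:
{"op": "apply_moves", "data": {"moves": [[-0.9,-0.9,0,0,0,0,1],[-0.9,-0.9,0,0,0,0,1],[-0.9,-0.9,0,0,0,0,1],[-0.9,-0.9,0,0,0,0,1],[-0.9,-0.9,0,0,0,0,1],[-0.9,-0.9,0,0,0,0,1]]}}

```text
time_s: 2.3
tool_pos: [0.4433, 0.1329, 0.2232]
tool_rot: [-180.0, 0.1, 158.1]
force: [-0.5, 0.0, 0.3]
grip_width: 0.0873
grasp_force: 0.0
```

Call:
{"op": "apply_moves", "data": {"moves": [[-0.9,-0.9,0,0,0,0,1],[-0.9,-0.9,0,0,0,0,1],[-0.9,-0.9,0,0,0,0,1],[-0.9,-0.9,0,0,0,0,1],[-0.9,-0.9,0,0,0,0,1],[-0.9,-0.9,0,0,0,0,1]]}}

```text
time_s: 2.9
tool_pos: [0.5442, -0.1007, 0.2229]
tool_rot: [-179.8, 0.2, 158.2]
force: [-0.1, -0.1, -0.1]
grip_width: 0.0875
grasp_force: 0.0
```

Call:
{"op": "apply_moves", "data": {"moves": [[-0.9,-0.86,0.1,0,0,-0.16,1],[-0.9,-0.86,0.1,0,0,-0.16,1],[-0.9,-0.86,0.1,0,0,-0.16,1],[-0.9,-0.86,0.1,0,0,-0.16,1],[-0.9,-0.86,0.1,0,0,-0.16,1],[-0.9,-0.86,0.1,0,0,-0.16,1],[-0.9,-0.86,0.1,0,0,-0.16,1],[-0.9,-0.86,0.1,0,0,-0.16,1]]}}

```text
time_s: 3.7
tool_pos: [0.6489, -0.317, 0.2023]
tool_rot: [179.9, -0.0, 172.5]
force: [-0.3, 0.6, 0.5]
grip_width: 0.0872
grasp_force: 0.0
```

Call:
{"op": "apply_moves", "data": {"moves": [[0,-0.02,0.3,0,0,0,1],[0,-0.02,0.5,0,0,0,1],[0,-0.02,0.63,0,0,0,1],[0,-0.02,0.63,0,0,0,1],[0,-0.02,0.63,0,0,0,1]]}}

```text
time_s: 4.2
tool_pos: [0.649, -0.3211, 0.0781]
tool_rot: [179.9, 0.1, 172.6]
force: [0.4, -0.7, -0.0]
grip_width: 0.087
grasp_force: 0.0
```

```bash
python3 - <<'E'
from h import *
o=env.get_obs(); print(o["tool_pos"],o["tool_rot"],o["force"],o["wrist_torque"])
s=viewer.read_camera("side")[:,:,::-1]; cv2.imwrite("pics/s1.png",cv2.resize(s[120:290,220:420],None,fx=3.5,fy=3.5,interpolation=cv2.INTER_CUBIC))
E
```

```text
[ 0.64896835 -0.32113986  0.07812654] [1.79944583e+02 9.26090287e-02 1.72595403e+02] [ 0.38838851 -0.69211877 -0.03302458] [ 0.00573869 -0.01811203  0.06189983]
```

View pics/s1.png

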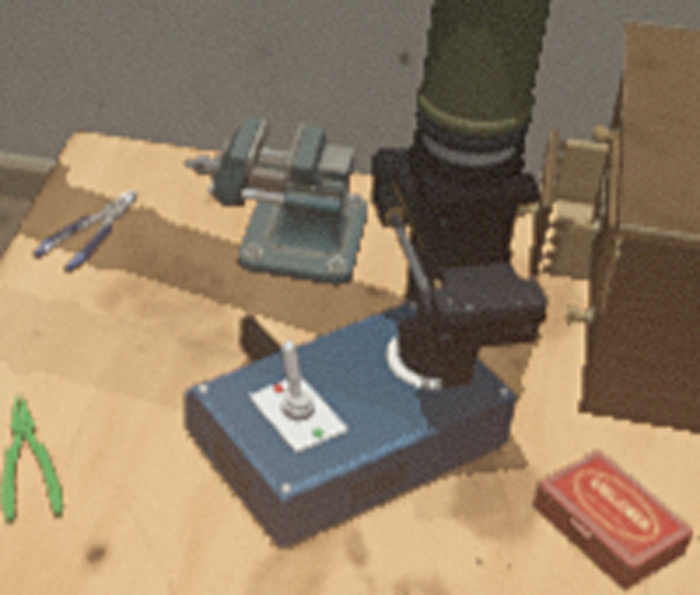

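The gripper straddles the knob (crop ~430,360), toggle clear at (290,380). Closing.

Call:
{"op": "apply_moves", "data": {"moves": [[0,0,0,0,0,0,0.4],[0,0,0,0,0,0,0.0],[0,0,0,0,0,0,0],[0,0,0,0,0,0,0],[0,0,0,0,0,0,0],[0,0,0,0,0,0,0],[0,0,0,0,0,0,0],[0,0,0,0,0,0,0]], "grip_force": 40}}

```text
time_s: 5.05
tool_pos: [0.6478, -0.3233, 0.0764]
tool_rot: [180.0, -0.0, 172.4]
force: [-0.6, 0.5, 0.5]
grip_width: 0.0308
grasp_force: 0.0
```

```bash
python3 - <<'E'
from h import *
o=env.get_obs(); print(o["tool_pos"],o["tool_rot"],o["force"],o["wrist_torque"],o["grip_width"],o["grasp_force"],o["qpos"][6],o["effort"][6])
E
```

```text
[ 0.64776191 -0.3233178   0.07644928] [ 1.79995117e+02 -4.19295942e-03  1.72441025e+02] [-0.59713479  0.45699241  0.46930159] [ 0.00266599  0.07422696 -0.02102968] 0.03075858944883566 0.0 121.16238655649335 -0.00020308624243625673
```

Call:
{"op": "apply_moves", "data": {"moves": [[0,0,0,0,0,0,0],[0,0,0,0,0,0,0],[0,0,0,0,0,0,0],[0,0,0,0,0,0,0],[0,0,0,0,0,0,0]]}}

```text
time_s: 5.55
tool_pos: [0.648, -0.3224, 0.0765]
tool_rot: [179.9, -0.0, 172.5]
force: [-0.7, 3.0, 1.4]
grip_width: 0.0136
grasp_force: 40.0
```

```bash
cat > st.py <<'E'
from h import *
np.set_printoptions(precision=3,suppress=True)
o=env.get_obs(); print(o["time_s"],o["tool_pos"],o["tool_rot"],o["force"],o["wrist_torque"],o["grip_width"],o["grasp_force"],"q7",o["qpos"][6],o["effort"][6])
E
python3 st.py
```

```text
5.55 [ 0.648 -0.322  0.077] [179.924  -0.015 172.48 ] [-0.746  3.027  1.354] [ 0.715  0.096 -0.019] 0.013625614652459614 39.9997230945155 q7 121.16338837662008 0.03040652722120285
```

Call:
{"op": "apply_moves", "data": {"moves": [[0,0,0,0,0,0.035,0],[0,0,0,0,0,0.07,0],[0,0,0,0,0,0.105,0],[0,0,0,0,0,0.14,0]]}}

```text
time_s: 5.95
tool_pos: [0.6479, -0.3225, 0.0765]
tool_rot: [180.0, -0.0, 160.3]
force: [-0.9, 3.0, 1.3]
grip_width: 0.0138
grasp_force: 40.0
```

```bash
python3 st.py
```

```text
5.95 [ 0.648 -0.323  0.077] [179.952  -0.03  160.345] [-0.925  2.976  1.308] [0.638 0.141 0.116] 0.013833706758259725 39.99857104383409 q7 110.09643256173713 0.3882338013499975
```

Call:
{"op": "apply_moves", "data": {"moves": [[0,0,0,0,0,0.035,0],[0,0,0,0,0,0.07,0]]}}

```text
time_s: 6.15
tool_pos: [0.6479, -0.3226, 0.0765]
tool_rot: [180.0, -0.0, 154.3]
force: [-1.8, 1.9, 0.2]
grip_width: 0.0138
grasp_force: 40.0
```

```bash
python3 st.py
```

```text
6.15 [ 0.648 -0.323  0.077] [179.963  -0.033 154.325] [-1.822  1.897  0.163] [0.541 0.196 0.134] 0.013775697806281134 39.99861211515963 q7 104.6155089146662 0.3875173721462488
```

Call:
{"op": "apply_moves", "data": {"moves": [[0,0,0,0,0,0.035,0],[0,0,0,0,0,0.07,0]]}}

```text
time_s: 6.35
tool_pos: [0.6478, -0.3228, 0.0765]
tool_rot: [180.0, -0.0, 148.3]
force: [-0.3, 2.2, 1.6]
grip_width: 0.0134
grasp_force: 40.0
```

```bash
python3 st.py
```

```text
6.35 [ 0.648 -0.323  0.077] [179.975  -0.035 148.304] [-0.318  2.199  1.554] [0.545 0.164 0.106] 0.013440695407662363 39.99866459984332 q7 99.13925149203763 0.3867328818887472
```

Call:
{"op": "apply_moves", "data": {"moves": [[0,0,0,0,0,0.035,0],[0,0,0,0,0,0.07,0]]}}

```text
time_s: 6.55
tool_pos: [0.6479, -0.3227, 0.0766]
tool_rot: [180.0, -0.0, 142.3]
force: [-0.1, 2.1, 0.8]
grip_width: 0.0132
grasp_force: 40.0
```

```bash
python3 st.py
```

```text
6.55 [ 0.648 -0.323  0.077] [179.977  -0.037 142.307] [-0.117  2.146  0.751] [0.478 0.262 0.352] 0.013240043338065412 40.00129762105644 q7 93.68083701058542 0.21015299018472433
```

Call:
{"op": "apply_moves", "data": {"moves": [[0,0,0,0,0,0.02,0],[0,0,0,0,0,0.04,0]]}}

```text
time_s: 6.75
tool_pos: [0.6478, -0.3227, 0.0765]
tool_rot: [180.0, -0.0, 138.9]
force: [-1.5, 2.4, 1.0]
grip_width: 0.0138
grasp_force: 40.0
```

```bash
python3 st.py
```

```text
6.75 [ 0.648 -0.323  0.077] [179.979  -0.049 138.901] [-1.461  2.37   1.045] [0.691 0.355 0.326] 0.013768756436662116 40.00116798095405 q7 90.5868760479964 -0.022647486766800284
```

Call:
{"op": "apply_moves", "data": {"moves": [[0,0,0,0,0,0.02,0],[0,0,0,0,0,0.04,0]]}}

```text
time_s: 6.95
tool_pos: [0.6477, -0.3228, 0.0765]
tool_rot: [180.0, -0.1, 135.4]
force: [-2.8, 4.7, 1.9]
grip_width: 0.0135
grasp_force: 40.0
```

```bash
python3 st.py
```

```text
6.95 [ 0.648 -0.323  0.077] [179.977  -0.058 135.383] [-2.815  4.742  1.936] [0.925 0.579 0.155] 0.013542796691908766 40.001460229977965 q7 87.4068713089276 0.11479660402983427
```

Call:
{"op": "apply_moves", "data": {"moves": [[0,0,0,0,0,0.02,0],[0,0,0,0,0,0.04,0]]}}

```text
time_s: 7.15
tool_pos: [0.6476, -0.3229, 0.0765]
tool_rot: [180.0, -0.1, 131.9]
force: [-2.2, 4.5, 4.3]
grip_width: 0.0136
grasp_force: 40.0
```

```bash
python3 st.py
```

```text
7.15 [ 0.648 -0.323  0.077] [179.984  -0.06  131.917] [-2.219  4.543  4.321] [1.144 0.68  0.102] 0.013558407629123765 40.00203112140298 q7 84.26794192033374 0.16874508932232857
```

Call:
{"op": "apply_moves", "data": {"moves": [[0,0,0,0,0,0.01,0],[0,0,0,0,0,0.02,0]]}}

```text
time_s: 7.35
tool_pos: [0.6475, -0.3229, 0.0765]
tool_rot: [180.0, -0.1, 130.2]
force: [-2.5, 4.1, 2.3]
grip_width: 0.0135
grasp_force: 40.0
```

```bash
python3 st.py
```

```text
7.35 [ 0.648 -0.323  0.077] [179.991  -0.064 130.221] [-2.464  4.099  2.289] [1.141 0.691 0.107] 0.013545654097707588 40.00227958895266 q7 82.72843280981009 0.07386750541627407
```

Call:
{"op": "apply_moves", "data": {"moves": [[0,0,0,0,0,0.01,0],[0,0,0,0,0,0.02,0]]}}

```text
time_s: 7.55
tool_pos: [0.6475, -0.3229, 0.0765]
tool_rot: [180.0, -0.1, 128.5]
force: [-3.2, 5.9, 3.3]
grip_width: 0.0139
grasp_force: 40.0
```

```bash
python3 st.py
```

```text
7.55 [ 0.648 -0.323  0.077] [179.993  -0.062 128.495] [-3.216  5.852  3.3  ] [ 1.043  0.681 -0.004] 0.01394603859075638 40.001789163798094 q7 81.16557504260523 0.11157629080116749
```

Call:
{"op": "apply_moves", "data": {"moves": [[0,0,0,0,0,0.01,0],[0,0,0,0,0,0.02,0]]}}

```text
time_s: 7.75
tool_pos: [0.6474, -0.323, 0.0765]
tool_rot: [180.0, -0.1, 126.8]
force: [-2.6, 4.2, 4.9]
grip_width: 0.0138
grasp_force: 40.0
```

```bash
python3 st.py
```

```text
7.75 [ 0.647 -0.323  0.076] [179.999  -0.067 126.765] [-2.552  4.183  4.854] [ 1.049  0.673 -0.012] 0.013809722350580693 40.00126025173813 q7 79.60201594698442 0.1471137721091509
```

Call:
{"op": "apply_moves", "data": {"moves": [[0,0,0,0,0,0.01,0],[0,0,0,0,0,0.02,0]]}}

```text
time_s: 7.95
tool_pos: [0.6474, -0.323, 0.0765]
tool_rot: [-180.0, -0.1, 125.0]
force: [-4.2, 6.2, 4.4]
grip_width: 0.0138
grasp_force: 40.0
```

```bash
python3 st.py
```

```text
7.95 [ 0.647 -0.323  0.077] [-179.997   -0.069  125.037] [-4.156  6.217  4.351] [ 1.191  0.732 -0.038] 0.013800632641472218 40.00205136369914 q7 78.0372726453686 0.17932232469320297
```

Call:
{"op": "apply_moves", "data": {"moves": [[0,0,0,0,0,0.01,0],[0,0,0,0,0,0.02,0]]}}

```text
time_s: 8.15
tool_pos: [0.6474, -0.323, 0.0765]
tool_rot: [-180.0, -0.1, 123.3]
force: [-3.0, 5.0, 4.8]
grip_width: 0.0139
grasp_force: 40.0
```

```bash
python3 st.py
```

```text
8.15 [ 0.647 -0.323  0.077] [-179.996   -0.071  123.313] [-3.009  4.987  4.844] [ 1.185  0.661 -0.026] 0.013875088932348154 40.001657009124756 q7 76.47448470849801 0.2123641362413764
```

Call:
{"op": "apply_moves", "data": {"moves": [[0,0,0,0,0,0.01,0],[0,0,0,0,0,0.02,0]]}}

```text
time_s: 8.35
tool_pos: [0.6474, -0.3231, 0.0765]
tool_rot: [-180.0, -0.1, 121.6]
force: [-2.6, 4.5, 4.6]
grip_width: 0.0138
grasp_force: 40.0
```

```bash
python3 st.py
```

```text
8.35 [ 0.647 -0.323  0.077] [-179.996   -0.065  121.594] [-2.578  4.491  4.603] [ 1.023  0.62  -0.086] 0.013845420975166216 39.999657394364476 q7 74.91616606584661 0.19842281006276608
```

Call:
{"op": "apply_moves", "data": {"moves": [[0,0,0,0,0,0.01,0],[0,0,0,0,0,0.02,0]]}}

```text
time_s: 8.55
tool_pos: [0.6474, -0.3232, 0.0765]
tool_rot: [-180.0, -0.0, 119.9]
force: [-2.5, 4.5, 1.3]
grip_width: 0.0138
grasp_force: 40.0
```

```bash
python3 st.py
```

```text
8.55 [ 0.647 -0.323  0.077] [-179.983   -0.047  119.897] [-2.505  4.51   1.35 ] [ 0.934  0.689 -0.062] 0.013793218658348396 39.99988601077348 q7 73.37244219665432 0.14468098059296608
```

Call:
{"op": "apply_moves", "data": {"moves": [[0,0,0,0,0,0.01,0],[0,0,0,0,0,0.02,0]]}}

```text
time_s: 8.75
tool_pos: [0.6475, -0.3232, 0.0765]
tool_rot: [-180.0, -0.0, 118.2]
force: [-1.7, 3.6, 3.0]
grip_width: 0.0138
grasp_force: 40.0
```

```bash
python3 st.py
```

```text
8.75 [ 0.647 -0.323  0.076] [-179.982   -0.039  118.203] [-1.743  3.596  2.986] [0.981 0.691 0.09 ] 0.013764096808085168 40.000545931980014 q7 71.83221687699188 0.07355347741395235
```

Call:
{"op": "apply_moves", "data": {"moves": [[0,0,0,0,0,0.01,0],[0,0,0,0,0,0.02,0]]}}

```text
time_s: 8.95
tool_pos: [0.6475, -0.3232, 0.0765]
tool_rot: [-180.0, -0.0, 116.5]
force: [-3.0, 4.1, 2.9]
grip_width: 0.0135
grasp_force: 40.0
```

```bash
python3 st.py
```

```text
8.95 [ 0.648 -0.323  0.077] [-179.981   -0.028  116.51 ] [-3.004  4.141  2.927] [0.943 0.765 0.203] 0.013454327550377392 40.000783083960414 q7 70.28896592181324 -0.04991536494344473
```

Call:
{"op": "apply_moves", "data": {"moves": [[0,0,0,0,0,-0.01,0],[0,0,0,0,0,-0.02,0],[0,0,0,0,0,-0.02,0.5],[0,0,0,0,0,-0.02,0.5],[0,0,0,0,0,-0.02,0.5],[0,0,0,0,0,-0.02,0.5],[0,0,-0.2,0,0,-0.02,0.5],[0,0,-0.4,0,0,-0.02,0.5],[0,0,-0.4,0,0,-0.02,0.5]]}}

```text
time_s: 9.85
tool_pos: [0.6504, -0.3262, 0.1635]
tool_rot: [179.7, 0.5, 118.3]
force: [0.4, 0.0, -0.2]
grip_width: 0.043
grasp_force: 0.0
```

```bash
python3 st.py; cat >> h.py <<'E'
U=np.array([.5778,-.3396]); YAW=-1.3288
def w(x,y):
    c,s=np.cos(YAW),np.sin(YAW); return U+np.array([c*x-s*y,s*x+c*y])
def go(x,y,z,yaw):
    o=env.get_obs(); M=R.from_euler("xyz",o["tool_rot"],degrees=True); N=R.from_euler("xyz",[180,0,yaw],degrees=True)
    d=M.inv().apply(np.array([x,y,z])-o["tool_pos"])/.2; r=(M.inv()*N).as_rotvec()/1.5
    print("shift",d.round(3),"turn",r.round(3))
E
python3 - <<'E'
from h import *
print(w(-.098,-.019)); h=w(-.096,-.019); go(*h,.11,90+np.degrees(YAW)); go(*h,.11,104); go(*h,.11,-76)
E
```

```text
9.85 [ 0.65  -0.326  0.164] [179.676   0.545 118.282] [ 0.411  0.021 -0.152] [-0.108 -0.001  0.011] 0.042979082379590895 0.0 q7 70.15931184188898 -0.08481052005663514
[ 0.53586879 -0.24900876]
shift [ 0.604 -0.326  0.26 ] turn [8.000e-03 1.000e-03 1.215e+00]
shift [ 0.604 -0.326  0.26 ] turn [0.005 0.006 0.166]
shift [ 0.604 -0.326  0.26 ] turn [-0.008  0.007 -1.928]
```

Call:
{"op": "apply_moves", "data": {"moves": [[0.3,-0.16,0,0,0,0.08,0.7],[0.6,-0.33,0,0,0,0.16,0.7],[0.6,-0.33,0,0,0,0.16,0.7],[0.6,-0.33,0,0,0,0.16,0.7],[0.6,-0.33,0.3,0,0,0.16,0.7],[0.6,-0.33,0.45,0,0,0.16,0.7],[0.6,-0.33,0.45,0,0,0.16,0.7]]}}

```text
time_s: 10.55
tool_pos: [0.5298, -0.2472, 0.0619]
tool_rot: [-179.6, -0.2, 104.6]
force: [-1.4, 1.0, -0.3]
grip_width: 0.0609
grasp_force: 0.0
```

```bash
python3 - <<'E'
from h import *
h=w(-.096,-.019); go(*h,.027,104)
t=viewer.read_camera("top")[:,:,::-1]
s=viewer.read_camera("side")[:,:,::-1]; a=cv2.resize(s[150:280,240:380],None,fx=3,fy=3,interpolation=cv2.INTER_CUBIC);b=cv2.resize(t[120:250,230:360],None,fx=3,fy=3,interpolation=cv2.INTER_CUBIC)
cv2.imwrite("pics/s2.png",np.hstack([a[:390,:400],b[:390,:390]]))
E
```

```text
shift [-0.027  0.028  0.174] turn [-0.005 -0.003  0.007]
```

View pics/s2.png

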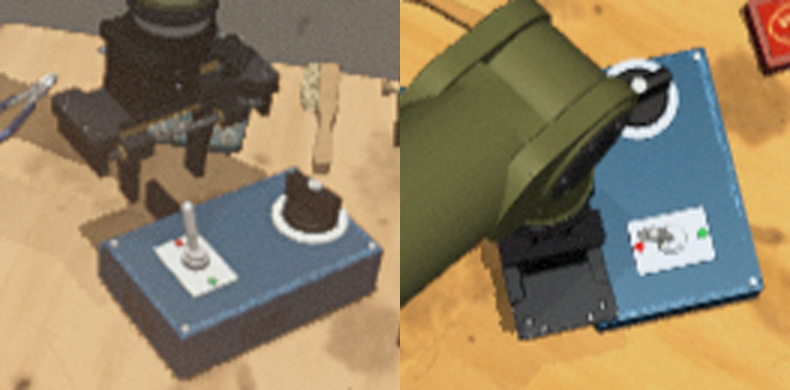

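The fingers (crop left 130,180 and 195,150) straddle the fin (160,195); the wing has turned. Descend, grip.

Call:
{"op": "apply_moves", "data": {"moves": [[-0.02,0.02,0.1,0,0,0,0.5],[-0.02,0.02,0.17,0,0,0,0.3],[-0.02,0.02,0.17,0,0,0,0],[-0.02,0.02,0.17,0,0,0,0],[-0.02,0.02,0.17,0,0,0,0],[-0.02,0.02,0.17,0,0,0,0],[-0.02,0.02,0.17,0,0,0,0],[-0.02,0.02,0.17,0,0,0,0],[-0.02,0.02,0.17,0,0,0,0],[-0.02,0.02,0.17,0,0,0,0]], "grip_force": 25}}

```text
time_s: 11.65
tool_pos: [0.5338, -0.2532, 0.0331]
tool_rot: [-179.7, -0.1, 104.4]
force: [-8.9, -0.3, 8.8]
grip_width: 0.0119
grasp_force: 25.0
```

```bash
python3 - <<'E'
from h import *
import st
o=env.get_obs(); p=o["tool_pos"][:2]-w(-.1,0)+w(-.2,0); go(*p,o["tool_pos"][2],104)
E
```

```text
11.65 [ 0.534 -0.253  0.033] [-179.685   -0.135  104.41 ] [-8.894 -0.303  8.837] [-0.062  2.122 -0.163] 0.01186490784375083 24.990735948085785 q7 58.39200394249882 0.14884526375681162
shift [0.5   0.005 0.001] turn [-0.004 -0.002  0.005]
```

Call:
{"op": "apply_moves", "data": {"moves": [[0.05,0,0,0,0,0,0],[0.12,0,0,0,0,0,0],[0.2,0,0,0,0,0,0],[0.28,0,0,0,0,0,0],[0.36,0,0,0,0,0,0],[0.44,0,0,0,0,0,0],[0.5,0,0,0,0,0,0],[0.51,0,0,0,0,0,0],[0.51,0,0,0,0,0,0]]}}

```text
time_s: 12.55
tool_pos: [0.5095, -0.1562, 0.0331]
tool_rot: [-179.8, 0.1, 104.4]
force: [-6.5, -5.3, 6.2]
grip_width: 0.0118
grasp_force: 25.0
```

```bash
python3 st.py
```

```text
12.55 [ 0.509 -0.156  0.033] [-179.787    0.108  104.427] [-6.51  -5.279  6.198] [-1.188  1.552 -0.114] 0.011818114921922342 24.958907961845398 q7 47.23567588752512 0.06907028378918767
```

Call:
{"op": "apply_moves", "data": {"moves": [[0.5,0,0,0,0,0,0],[0,0,0,0,0,0,0.5]]}}

```text
time_s: 12.75
tool_pos: [0.5129, -0.1282, 0.0304]
tool_rot: [-179.9, -0.9, 106.4]
force: [0.8, 15.5, -0.5]
grip_width: 0.0148
grasp_force: 3.6
```

I mistakenly included a stray pull row; the pads slid on the fin. Open, hold, and check the drawer.

Call:
{"op": "apply_moves", "data": {"moves": [[0,0,0,0,0,0,0.6],[0,0,0,0,0,0,0.6],[0,0,0,0,0,0,0.6],[0,0,-0.25,0,0,0,0.8],[0,0,-0.5,0,0,0,1],[0,0,-0.8,0,0,0,1]]}}

```text
time_s: 13.35
tool_pos: [0.5111, -0.1536, 0.1839]
tool_rot: [-179.9, -0.0, 104.4]
force: [0.2, 0.5, -0.1]
grip_width: 0.0593
grasp_force: 0.0
```

```bash
python3 - <<'E'
from h import *
import st
for p in ((75,230),(185,285),(85,190),(195,260)): print("vice",ray("top",np.array(p)/4+[160,125],.07))
print("vbase",ray("top",np.array((250,258))/4+[160,125],.01))
go(.443,-.028,.2,39.3)
E
```

```text
13.35 [ 0.511 -0.154  0.184] [-179.939   -0.038  104.437] [ 0.243  0.464 -0.143] [ 0.025 -0.048 -0.022] 0.05925186671385523 0.0 q7 36.8570490675694 0.5984631925821304
vice [ 0.563 -0.007  0.07 ]
vice [ 0.531 -0.076  0.07 ]
vice [ 0.588 -0.011  0.07 ]
vice [ 0.546 -0.081  0.07 ]
vbase [ 0.561 -0.106  0.01 ]
shift [ 0.693 -0.173 -0.08 ] turn [-0.001  0.     0.758]
```

Call:
{"op": "apply_moves", "data": {"moves": [[0.67,-0.2,0.3,0,0,0.83,1],[0.67,-0.2,0.3,0,0,0.83,1],[0.67,-0.2,0.3,0,0,0.83,1],[0.67,-0.2,0.3,0,0,0.83,1],[0.67,-0.2,0.3,0,0,0.83,1],[0.67,-0.2,0.3,0,0,0.83,1],[0.67,-0.2,0.3,0,0,0.83,1],[0.67,-0.2,0.3,0,0,0.83,1],[0.67,-0.2,0.3,0,0,0.83,1],[0.67,-0.2,0.3,0,0,0.83,1]]}}

```text
time_s: 14.35
tool_pos: [0.4393, -0.0338, 0.1226]
tool_rot: [-180.0, -0.0, 32.9]
force: [-0.1, 0.2, 0.3]
grip_width: 0.087
grasp_force: 0.0
```

```bash
python3 - <<'E'
from h import *
import st
go(.4386,-.0341,.003,33)
t=viewer.read_camera("top")[:,:,::-1]
s=viewer.read_camera("side")[:,:,::-1]; a=cv2.resize(s[150:280,220:350],None,fx=3,fy=3,interpolation=cv2.INTER_CUBIC);b=cv2.resize(t[130:260,230:360],None,fx=3,fy=3,interpolation=cv2.INTER_CUBIC)
cv2.imwrite("pics/s3.png",np.hstack([a,b]))
for n in ("top","side"):
  for k in("tray","drawer_handle"): print(n,k,[(b["location"],b["conf"]) for b in boxes_of(n,k)][:2])
E
```

```text
14.35 [ 0.439 -0.034  0.123] [-179.957   -0.027   32.868] [-0.122  0.229  0.344] [-0.065  0.166 -0.08 ] 0.08696103608547004 0.0 q7 -61.19512449419313 0.19242646638303995
shift [-0.004 -0.     0.598] turn [-0.001 -0.    -0.002]
top tray [([274.9, 201.3], 0.76)]
top drawer_handle [([275.0, 202.2], 0.7), ([397.2, 202.1], 0.27)]
side tray [([286.9, 213.7], 0.58)]
side drawer_handle [([289.8, 213.6], 0.93)]
```

View pics/s3.png

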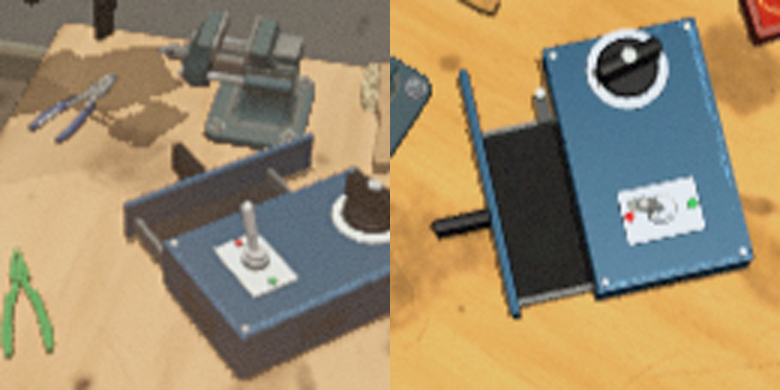

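```bash
python3 - <<'E'
from h import *
np.set_printoptions(precision=4,suppress=True)
iu=lambda P:np.array([[np.cos(YAW),np.sin(YAW)],[-np.sin(YAW),np.cos(YAW)]])@(P[:2]-U)
f=lambda p:np.array([230+(p[0]-390)/3,130+p[1]/3])
for n,p,z in (("tip",(433,228),.052),("panelTL",(463,72),.05),("panelBR",(518,314),.05),("wallTL",(486,133),.03),("wallBL",(520,301),.03),("wallBR",(592,290),.03),("wallTR",(556,121),.03),("bracket",(541,100),.03)):
    print(n,iu(ray("top",f(p),z)))
print("closed tip",iu(ray("top",np.array((440,300))/4+[160,125],.052)))
E
```

```text
tip [-0.1829 -0.0221]
panelTL [-0.1322  0.1024]
panelBR [-0.13   -0.1057]
wallTL [-0.1241  0.0523]
wallBL [-0.1261 -0.093 ]
wallBR [-0.0662 -0.0967]
wallTR [-0.0645  0.0498]
bracket [-0.0729  0.0703]
closed tip [-0.1184 -0.0209]
```

Call:
{"op": "apply_moves", "data": {"moves": [[0,0,0.25,0,0,0,1],[0,0,0.45,0,0,0,1],[0,0,0.56,0,0,0,1],[0,0,0.59,0,0,0,1],[0,0,0.59,0,0,0,1]]}}

```text
time_s: 15.15
tool_pos: [0.4392, -0.0338, 0.0043]
tool_rot: [180.0, 0.1, 33.2]
force: [0.1, -0.8, 0.9]
grip_width: 0.0873
grasp_force: 0.0
```

Call:
{"op": "apply_moves", "data": {"moves": [[0,0,-0.25,0,0,0,1],[0,0,-0.5,0,0,0,1],[-0.09,0.85,-0.6,0,0,-0.83,0.8],[-0.09,0.85,-0.6,0,0,-0.83,0.8],[-0.09,0.85,-0.6,0,0,-0.83,0.8],[-0.09,0.85,-0.6,0,0,-0.83,0.7],[-0.09,0.85,-0.6,0,0,-0.83,0.7],[-0.09,0.85,-0.6,0,0,-0.83,0.7],[-0.09,0.85,-0.6,0,0,-0.83,0.7],[-0.09,0.85,-0.6,0,0,-0.83,0.7],[-0.09,0.85,-0.6,0,0,-0.83,0.7],[-0.09,0.85,-0.6,0,0,-0.83,0.7]]}}

```text
time_s: 16.35
tool_pos: [0.5187, -0.1858, 0.1268]
tool_rot: [179.8, 0.0, 104.9]
force: [0.9, 0.5, 0.0]
grip_width: 0.0609
grasp_force: 0.0
```

```bash
python3 - <<'E'
from h import *
go(*w(-.161,-.021),.030,104)
E
```

```text
shift [-0.012 -0.004  0.484] turn [0.002 0.    0.011]
```

Call:
{"op": "apply_moves", "data": {"moves": [[-0.01,0,0.25,0,0,0.01,0.6],[-0.01,0,0.42,0,0,0.01,0.5],[-0.01,0,0.48,0,0,0.01,0.4],[-0.01,0,0.48,0,0,0.01,0],[-0.01,0,0.48,0,0,0.01,0],[-0.01,0,0.48,0,0,0.01,0],[-0.01,0,0.48,0,0,0.01,0],[-0.01,0,0.48,0,0,0.01,0],[-0.01,0,0.48,0,0,0.01,0],[-0.01,0,0.48,0,0,0.01,0]]}}

```text
time_s: 17.35
tool_pos: [0.5175, -0.1883, 0.03]
tool_rot: [-180.0, -0.0, 103.7]
force: [-4.9, -0.6, 8.3]
grip_width: 0.0116
grasp_force: 25.0
```

Call:
{"op": "apply_moves", "data": {"moves": [[0.05,0,0,0,0,0,0],[0.1,0,0,0,0,0,0],[0.15,0,0,0,0,0,0],[0.19,0,0,0,0,0,0],[0.2,0,0,0,0,0,0]]}}

```text
time_s: 17.85
tool_pos: [0.5087, -0.1529, 0.03]
tool_rot: [180.0, 0.4, 103.7]
force: [-1.5, -13.1, 1.2]
grip_width: 0.0116
grasp_force: 25.0
```

Call:
{"op": "apply_moves", "data": {"moves": [[0,0,0,0,0,0,0.6],[0,0,0,0,0,0,0.6],[0,0,0,0,0,0,0.6],[0,0,-0.2,0,0,0,1],[0,0,-0.45,0,0,0,1],[0.65,-0.2,-0.45,0,0,0.82,1],[0.65,-0.2,-0.45,0,0,0.82,1],[0.65,-0.2,-0.45,0,0,0.82,1],[0.65,-0.2,-0.45,0,0,0.82,1],[0.65,-0.2,-0.45,0,0,0.82,1],[0.65,-0.2,-0.45,0,0,0.82,1],[0.65,-0.2,-0.45,0,0,0.82,1],[0.65,-0.2,-0.45,0,0,0.82,1],[0.65,-0.2,-0.45,0,0,0.82,1],[0.65,-0.2,-0.45,0,0,0.82,1]]}}

```text
time_s: 19.35
tool_pos: [0.4391, -0.0312, 0.1187]
tool_rot: [-180.0, -0.0, 33.0]
force: [0.2, -0.5, -0.8]
grip_width: 0.0871
grasp_force: 0.0
```

```bash
python3 - <<'E'
from h import *
go(.4386,-.0341,.003,33)
iu=lambda P:np.array([[np.cos(YAW),np.sin(YAW)],[-np.sin(YAW),np.cos(YAW)]])@(P[:2]-U)
for n in("top","side"):
  viewer.read_camera(n); m=masks_of(n,"drawer_handle")
  for k in m[:2]:
    v,u=np.nonzero(k["pixels"]); P=np.array([iu(ray(n,(a,b),.045)) for a,b in zip(u,v)]); print(n,k["conf"],P.min(0),P.max(0),k["location"])
E
```

```text
shift [-0.011  0.011  0.578] turn [-0. -0.  0.]Traceback (most recent call last):
  File "<stdin>", line 7, in <module>
  File "h.py", line 8, in ray
    p,M,f,cx,cy=cal(n); d=M@np.array([(px[0]-cx)/f,-(px[1]-cy)/f,-1]); return p+d*(z-p[2])/d[2]
                ~~~^^^
  File "h.py", line 5, in cal
    c=viewer.get_calibration(n); f=210/np.tan(np.radians(c["fov_y"])/2)
ValueError: time passes only in moves, steps and waits
```

```bash
sed -i 's/^def cal/from functools import lru_cache\n@lru_cache\ndef cal/' h.py; cat > dr.py <<'E'
from h import *
iu=lambda P:np.array([[np.cos(YAW),np.sin(YAW)],[-np.sin(YAW),np.cos(YAW)]])@(P[:2]-U)
for n in("top","side"):
  viewer.read_camera(n); m=masks_of(n,"drawer_handle")
  for k in m[:2]:
    v,u=np.nonzero(k["pixels"]); P=np.array([iu(ray(n,(a,b),.045)) for a,b in zip(u,v)]); print(n,k["conf"],P.min(0),P.max(0),k["location"])
E
python3 dr.py
```

```text
top 0.74 [-0.21967437 -0.1054294 ] [-0.06395723  0.10141583] [268.1, 205.1]
side 0.83 [-0.22640214 -0.11915656] [-0.06451828  0.10574754] [284.7, 208.2]
side 0.31 [-0.22640214 -0.12411332] [0.09134254 0.12742815] [310.8, 230.2]
```

Call:
{"op": "apply_moves", "data": {"moves": [[-0.01,0.01,0.25,0,0,0,1],[-0.01,0.01,0.45,0,0,0,1],[-0.01,0.01,0.55,0,0,0,1],[-0.01,0.01,0.575,0,0,0,1],[-0.01,0.01,0.575,0,0,0,0],[-0.01,0.01,0.575,0,0,0,0],[-0.01,0.01,0.575,0,0,0,0],[-0.01,0.01,0.575,0,0,0,0],[-0.01,0.01,0.575,0,0,0,0],[-0.01,0.01,0.575,0,0,0,0],[-0.01,0.01,0.575,0,0,0,0],[-0.01,0.01,0.575,0,0,0,0],[-0.01,0.01,0.575,0,0,0,0]], "grip_force": 25}}

```text
time_s: 20.95
tool_pos: [0.4385, -0.0342, 0.0037]
tool_rot: [-180.0, -0.0, 33.2]
force: [-1.1, 0.9, 3.9]
grip_width: 0.0386
grasp_force: 24.1
```

Call:
{"op": "apply_moves", "data": {"moves": [[0,0,-0.1,0,0,0,0],[0,0,-0.3,0,0,0,0],[0,0,-0.5,0,0,0,0],[0,0,-0.73,0,0,0,0],[0,0,-0.73,0,0,-0.1,0],[0,0,-0.73,0,0,-0.9,0],[0,0,-0.73,0,0,-0.9,0],[0,0,-0.73,0,0,-0.9,0],[0,0,-0.73,0,0,-0.9,0],[0,0,-0.73,0,0,-0.9,0],[0,0,-0.73,0,0,-0.9,0],[0,0,-0.73,0,0,-0.9,0],[0,0,-0.73,0,0,-0.9,0],[0,0,-0.73,0,0,-0.9,0]]}}

```text
time_s: 22.35
tool_pos: [0.4383, -0.0346, 0.1492]
tool_rot: [-180.0, -0.0, 110.6]
force: [0.7, -0.1, -0.8]
grip_width: 0.0391
grasp_force: 24.2
```

```bash
python3 - <<'E'
from h import *
import st
print(w(-.124,-.002)); go(*w(-.124,-.002),.15,-166.1)
E
```

```text
22.35 [ 0.438 -0.035  0.149] [-179.998   -0.018  110.594] [ 0.686 -0.064 -0.82 ] [-0.081  0.023  0.006] 0.03905545396455305 24.166776247475354 q7 11.642241793675911 0.9949136897921562
[ 0.546 -0.22 ]
shift [-1.056  0.179 -0.004] turn [ 0.    -0.    -0.969]
```

Call:
{"op": "apply_moves", "data": {"moves": [[-0.25,0.05,0,0,0,-0.97,0],[-0.5,0.1,0,0,0,-0.97,0],[-0.75,0.15,0,0,0,-0.97,0],[-1,0.18,0,0,0,-0.97,0],[-1,0.18,0,0,0,-0.97,0],[-1,0.18,0,0,0,-0.97,0],[-1,0.18,0,0,0,-0.97,0],[-1,0.18,0,0,0,-0.97,0],[-1,0.18,0,0,0,-0.97,0],[-1,0.18,0,0,0,-0.97,0],[-1,0.18,0,0,0,-0.97,0],[-1,0.18,0,0,0,-0.97,0]]}}

```text
time_s: 23.55
tool_pos: [0.5424, -0.2091, 0.1489]
tool_rot: [180.0, -0.0, -166.0]
force: [0.4, 0.6, -0.6]
grip_width: 0.0391
grasp_force: 24.2
```

```bash
python3 - <<'E'
from h import *
import st
go(*w(-.124,-.002),.15,-166.1)
s=viewer.read_camera("side")[:,:,::-1]; t=viewer.read_camera("top")[:,:,::-1]
a=cv2.resize(s[130:270,230:360],None,fx=3,fy=3,interpolation=cv2.INTER_CUBIC);b=cv2.resize(t[120:260,220:350],None,fx=3,fy=3,interpolation=cv2.INTER_CUBIC)
cv2.imwrite("pics/s4.png",np.hstack([a,b]))
for m in masks_of("side","pliers")[:3]: print(m["location"],m["conf"],m["pixels"].sum())
E
```

```text
23.55 [ 0.542 -0.209  0.149] [ 179.988   -0.039 -165.969] [ 0.442  0.555 -0.64 ] [ 0.064  0.078 -0.008] 0.039119346287817304 24.168003818449506 q7 134.69701833367375 -1.095251888036728
shift [-0.005 -0.056 -0.005] turn [ 0.    -0.     0.002]
[288.3, 182.0] 0.57 211
[223.1, 250.0] 0.5 221
```

View pics/s4.png

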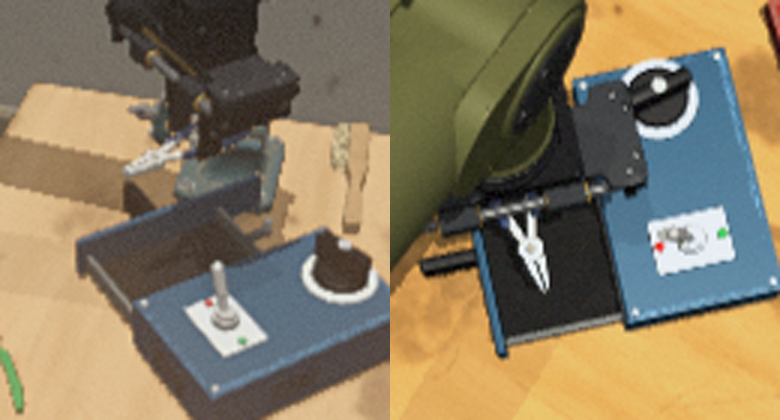

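```bash
python3 - <<'E'
from h import *
np.set_printoptions(precision=4,suppress=True)
iu=lambda P:np.array([[np.cos(YAW),np.sin(YAW)],[-np.sin(YAW),np.cos(YAW)]])@(P[:2]-U)
f=lambda p:np.array([220+(p[0]-390)/3,120+p[1]/3])
g=lambda p:np.array([230+p[0]/3,130+p[1]/3])
o=env.get_obs(); G=iu(o["tool_pos"]); print("grasp",G)
for n,p,z in(("tip",(545,292),.15),("rivet",(532,245),.152),("hl",(508,215),.15),("bodyBR",(645,187),.22),("bodyTR",(628,90),.22),("bodyBR",(645,187),.24),("panelTL?",(478,235),.05),("panelBL",(503,352),.05),("wallBL",(507,341),.03),("wallBR",(622,318),.03)): print(n,iu(ray("top",f(p),z)))
print("tip side",iu(ray("side",g((128,170)),.15)))
E
```

```text
grasp [-0.1352 -0.0031]
tip [-0.1241 -0.0799]
rivet [-0.1262 -0.0433]
hl [-0.139  -0.0165]
bodyBR [-0.0399 -0.033 ]
bodyTR [-0.0361  0.0389]
bodyBR [-0.0417 -0.0374]
panelTL? [-0.1672 -0.0056]
panelBL [-0.1669 -0.1043]
wallBL [-0.1624 -0.0935]
wallBR [-0.0658 -0.0951]
tip side [-0.1265 -0.0726]
```

```bash
python3 - <<'E'
from h import *
go(*w(-.122,-.006),.10,-171)
E
```

```text
shift [ 0.014 -0.066  0.246] turn [ 0.    -0.     0.054]
```

Call:
{"op": "apply_moves", "data": {"moves": [[0.014,-0.066,0,0,0,0.054,0],[0.014,-0.066,0.1,0,0,0.054,0],[0.014,-0.066,0.2,0,0,0.054,0],[0.014,-0.066,0.245,0,0,0.054,0],[0.014,-0.066,0.245,0,0,0.054,0]]}}

```text
time_s: 24.2
tool_pos: [0.542, -0.222, 0.099]
tool_rot: [179.9, -0.2, -170.8]
force: [0.1, -0.4, -0.5]
grip_width: 0.0388
grasp_force: 24.2
```

```bash
python3 - <<'E'
from h import *
import st
iu=lambda P:np.array([[np.cos(YAW),np.sin(YAW)],[-np.sin(YAW),np.cos(YAW)]])@(P[:2]-U)
print(iu(env.get_obs()["tool_pos"]))
go(*w(-.122,-.006),.018,-171)
t=viewer.read_camera("top")[:,:,::-1];s=viewer.read_camera("side")[:,:,::-1]
a=cv2.resize(s[130:270,230:360],None,fx=3,fy=3,interpolation=cv2.INTER_CUBIC);b=cv2.resize(t[120:260,220:350],None,fx=3,fy=3,interpolation=cv2.INTER_CUBIC)
cv2.imwrite("pics/s5.png",np.hstack([a,b]))
E
```

```text
24.2 [ 0.542 -0.222  0.099] [ 179.95    -0.171 -170.841] [ 0.131 -0.355 -0.538] [0.03  0.061 0.006] 0.03883329434954886 24.169543189564138 q7 133.9609798222526 0.026169244665652514
[-0.123 -0.007]
shift [-0.005 -0.004  0.405] turn [ 0.001 -0.002  0.002]
```

View pics/s5.png

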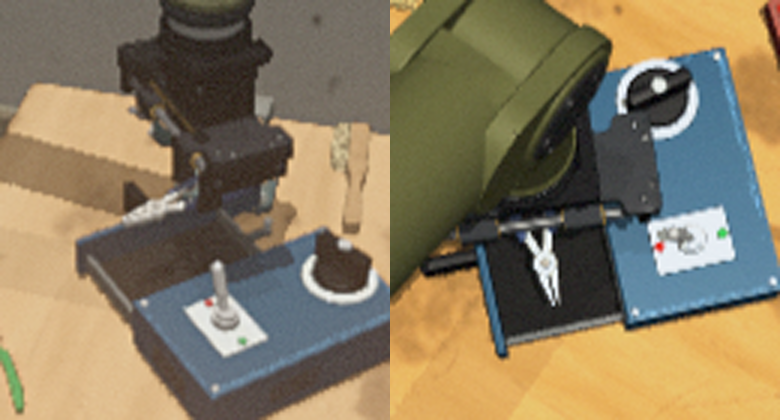

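```bash
python3 - <<'E'
from h import *
np.set_printoptions(precision=4,suppress=True)
iu=lambda P:np.array([[np.cos(YAW),np.sin(YAW)],[-np.sin(YAW),np.cos(YAW)]])@(P[:2]-U)
f=lambda p:np.array([220+(p[0]-390)/3,120+p[1]/3])
for n,p,z in(("tip",(557,304),.1),("rivet",(547,264),.103),("bodyBR",(660,213),.18),("bodyBR",(660,213),.2),("toggle tip",(654,239),.109)): print(n,iu(ray("top",f(p),z)))
E
```

```text
tip [-0.1166 -0.0829]
rivet [-0.1176 -0.0509]
bodyBR [-0.0299 -0.0455]
bodyBR [-0.0318 -0.0495]
toggle tip [-0.0323 -0.0505]
```

Call:
{"op": "apply_moves", "data": {"moves": [[-0.01,0.01,0,0.023,0,0.025,0],[-0.01,0.01,0.1,0.023,0,0.025,0],[-0.01,0.01,0.2,0.023,0,0.025,0],[-0.01,0.01,0.25,0.023,0,0.025,0],[-0.01,0.01,0.25,0.023,0,0.025,0]]}}

```text
time_s: 24.8
tool_pos: [0.5441, -0.22, 0.05]
tool_rot: [-178.1, -0.0, -172.9]
force: [-0.9, 0.2, -1.0]
grip_width: 0.0389
grasp_force: 24.2
```

```bash
cat > ck.py <<'E'
from h import *
import st
iu=lambda P:np.array([[np.cos(YAW),np.sin(YAW)],[-np.sin(YAW),np.cos(YAW)]])@(P[:2]-U)
print(iu(env.get_obs()["tool_pos"]))
E
python3 ck.py
```

```text
24.8 [ 0.544 -0.22   0.05 ] [-178.051   -0.043 -172.884] [-0.949  0.195 -1.031] [0.04  0.015 0.016] 0.03888489236152271 24.16846360763884 q7 132.24874940892315 0.05901876837015152
[-0.124 -0.004]
```

Call:
{"op": "apply_moves", "data": {"moves": [[0,0,0.04,0,0,0,0],[0,0,0.08,0,0,0,0],[0,0,0.11,0,0,0,0],[0,0,0.13,0,0,0,0],[0,0,0.13,0,0,0,0]]}}

```text
time_s: 25.3
tool_pos: [0.5443, -0.2211, 0.0239]
tool_rot: [-178.0, -0.0, -172.9]
force: [0.3, 0.2, -0.9]
grip_width: 0.0386
grasp_force: 24.2
```

```bash
python3 ck.py
```

```text
25.3 [ 0.544 -0.221  0.024] [-178.044   -0.019 -172.865] [ 0.307  0.188 -0.859] [ 0.061  0.051 -0.028] 0.03861256795805978 24.168284905681503 q7 133.65957288314428 0.03046139725483954
[-0.123 -0.004]
```

Call:
{"op": "apply_moves", "data": {"moves": [[0,0,0.01,0,0,0,0],[0,0,0.02,0,0,0,0],[0,0,0.028,0,0,0,0],[0,0,0.028,0,0,0,0]]}}

```text
time_s: 25.7
tool_pos: [0.5447, -0.2213, 0.0188]
tool_rot: [-178.0, 0.0, -172.9]
force: [-0.3, -0.5, -1.3]
grip_width: 0.0392
grasp_force: 24.2
```

Call:
{"op": "apply_moves", "data": {"moves": [[0,0,0.005,0,0,0,0],[0,0,0.01,0,0,0,0],[0,0,0.01,0,0,0,0]]}}

```text
time_s: 26.0
tool_pos: [0.545, -0.2215, 0.0179]
tool_rot: [-178.1, 0.1, -172.9]
force: [-1.9, 0.8, 6.2]
grip_width: 0.039
grasp_force: 24.4
```

Call:
{"op": "apply_moves", "data": {"moves": [[0,0,-0.003,0,0,0,0.5],[0,0,-0.003,0,0,0,0.5],[0,0,-0.003,0,0,0,0.5],[0,0,-0.05,0,0,0,0.5],[0,0,-0.12,0,0,0,0.5],[0,0,-0.3,0,0,0,0.5],[0,0,-0.5,0,0,0,0.5],[0,0,-0.7,0,0,0,0.5],[0,0,-0.7,0,0,0,0.5]]}}

```text
time_s: 26.9
tool_pos: [0.5477, -0.2186, 0.1638]
tool_rot: [-177.8, 0.7, -172.9]
force: [0.2, -1.0, 0.5]
grip_width: 0.0435
grasp_force: 0.0
```

```bash
python3 - <<'E'
from h import *
import st
h=w(-.25,-.021); print(h); go(*h,.15,104)
E
```

```text
26.9 [ 0.548 -0.219  0.164] [-177.843    0.657 -172.868] [ 0.184 -0.954  0.479] [ 0.095 -0.007  0.004] 0.04345077665150821 0.0 q7 127.15341183254716 -0.17447961028665304
[ 0.498 -0.102]
shift [0.177 0.612 0.044] turn [-0.015  0.024  0.967]
```

```bash
python3 - <<'E'
from h import *
go(*w(-.198,-.021),.13,104)
E
```

```text
shift [0.148 0.358 0.154] turn [-0.015  0.024  0.967]
```

Call:
{"op": "apply_moves", "data": {"moves": [[0.15,0.36,0,-0.015,0.024,0.967,0.7],[0.15,0.36,0,-0.015,0.024,0.967,0.7],[0.15,0.36,0,-0.015,0.024,0.967,0.7],[0.15,0.36,0,-0.015,0.024,0.967,0.7],[0.15,0.36,0.1,-0.015,0.024,0.967,0.7],[0.15,0.36,0.15,-0.015,0.024,0.967,0.7],[0.15,0.36,0.15,-0.015,0.024,0.967,0.7],[0.15,0.36,0.15,-0.015,0.024,0.967,0.7],[0.15,0.36,0.15,-0.015,0.024,0.967,0.7],[0.15,0.36,0.15,-0.015,0.024,0.967,0.7],[0.15,0.36,0.15,-0.015,0.024,0.967,0.7]]}}

```text
time_s: 28.0
tool_pos: [0.5055, -0.1503, 0.1248]
tool_rot: [-179.5, -0.2, 104.0]
force: [0.1, 0.3, -0.3]
grip_width: 0.0613
grasp_force: 0.0
```

```bash
python3 - <<'E'
from h import *
import st
go(*w(-.198,-.021),.03,104)
t=viewer.read_camera("top")[:,:,::-1];s=viewer.read_camera("side")[:,:,::-1]
a=cv2.resize(s[150:280,230:360],None,fx=3,fy=3,interpolation=cv2.INTER_CUBIC);b=cv2.resize(t[120:250,220:350],None,fx=3,fy=3,interpolation=cv2.INTER_CUBIC)
cv2.imwrite("pics/s6.png",np.hstack([a,b]))
E
```

```text
28.0 [ 0.506 -0.15   0.125] [-179.456   -0.218  103.959] [ 0.091  0.348 -0.266] [-0.092  0.01   0.055] 0.06126570486419051 0.0 q7 41.75435553350992 -0.9270035661756992
shift [-0.017  0.024  0.474] turn [-0.006 -0.003 -0.   ]
```

View pics/s6.png

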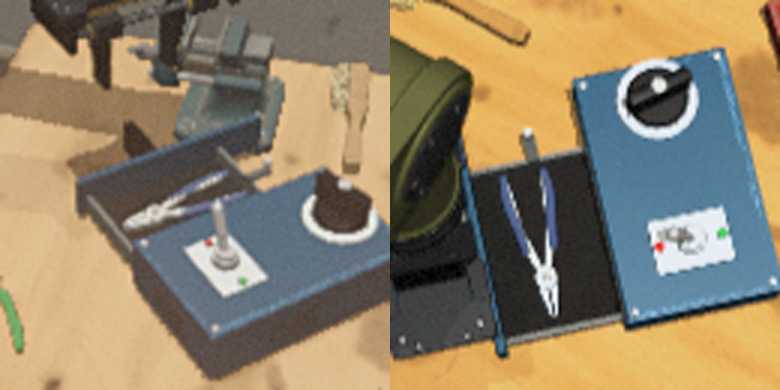

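The blue pliers lie flat inside the tray (top crop 530,240), and the toggle is still off. Grip the fin and shut the drawer.

Call:
{"op": "apply_moves", "data": {"moves": [[-0.015,0.02,0.2,-0.006,0,0,0.7],[-0.015,0.02,0.4,-0.006,0,0,0.6],[-0.015,0.02,0.47,-0.006,0,0,0.5],[-0.015,0.02,0.47,-0.006,0,0,0],[-0.015,0.02,0.47,-0.006,0,0,0],[-0.015,0.02,0.47,-0.006,0,0,0],[-0.015,0.02,0.47,-0.006,0,0,0],[-0.015,0.02,0.47,-0.006,0,0,0],[-0.015,0.02,0.47,-0.006,0,0,0],[-0.015,0.02,0.47,-0.006,0,0,0]], "grip_force": 25}}

```text
time_s: 29.1
tool_pos: [0.5084, -0.1522, 0.0312]
tool_rot: [-179.9, -0.3, 104.0]
force: [-4.5, 0.4, 7.5]
grip_width: 0.0116
grasp_force: 25.0
```

Call:
{"op": "apply_moves", "data": {"moves": [[-0.03,0,0,0,0,0,0],[-0.08,0,0,0,0,0,0],[-0.13,0,0,0,0,0,0],[-0.18,0,0,0,0,0,0],[-0.23,0,0,0,0,0,0],[-0.28,0,0,0,0,0,0],[-0.33,0,0,0,0,0,0],[-0.38,0,0,0,0,0,0],[-0.43,0,0,0,0,0,0],[-0.47,0,0,0,0,0,0],[-0.5,0,0,0,0,0,0],[-0.51,0,0,0,0,0,0],[-0.51,0,0,0,0,0,0]]}}

```text
time_s: 30.4
tool_pos: [0.5327, -0.2492, 0.0312]
tool_rot: [-179.9, -0.5, 104.0]
force: [-6.7, 6.4, 12.2]
grip_width: 0.0119
grasp_force: 25.0
```

```bash
python3 ck.py; python3 dr.py
```

```text
30.4 [ 0.533 -0.249  0.031] [-179.865   -0.528  104.041] [-6.733  6.391 12.216] [ 1.02   1.446 -0.057] 0.011865986997148938 24.991192328743637 q7 59.98200280360299 0.028126289835199714
[-0.099 -0.022]
```

Call:
{"op": "apply_moves", "data": {"moves": [[-0.01,0,0,0,0,0,0],[-0.02,0,0,0,0,0,0],[-0.02,0,0,0,0,0,0]]}}

```text
time_s: 30.9
tool_pos: [0.5328, -0.2494, 0.031]
tool_rot: [-179.8, -0.9, 104.1]
force: [-11.1, 12.8, 19.8]
grip_width: 0.0118
grasp_force: 25.0
```

Call:
{"op": "apply_moves", "data": {"moves": [[0,0,0,0,0,0,0.5],[0,0,0,0,0,0,0.5],[0,0,0,0,0,0,0.5],[0,0,-0.2,0,0,0,0.5],[0,0,-0.4,0,0,0,0.2],[0,0,-0.65,0,0,0,0],[0,0,-0.65,0,0,0,0],[0,0,-0.65,0,0,0,0]]}}

```text
time_s: 31.7
tool_pos: [0.5359, -0.2557, 0.1611]
tool_rot: [179.9, -0.2, 104.0]
force: [-0.6, 0.4, -0.5]
grip_width: 0.0194
grasp_force: 0.0
```

```bash
python3 ck.py; python3 dr.py; python3 - <<'E'
from h import *
for n in("top","side"): print(n,[(b["location"],b["conf"]) for b in boxes_of(n,"toggle_tip")][:2])
print(proj("top",np.r_[w(-.0227,-.0469),.107]),proj("side",np.r_[w(-.0227,-.0469),.107]))
go(*w(-.052,-.047),.14,104)
E
```

```text
31.7 [ 0.536 -0.256  0.161] [179.895  -0.153 104.017] [-0.595  0.4   -0.508] [-0.053  0.037  0.017] 0.019378407542982954 0.0 q7 54.658372359278786 -0.016611681785434484
[-0.092 -0.021]
side 0.59 [-0.12671653 -0.11829221] [-0.04720672 -0.00957645] [292.3, 215.6]
top []
side [([300.6, 221.9], 0.48), ([341.9, 220.1], 0.18)]
[[311.60976912 197.50979915]] [[301.75088705 219.16408273]]
shift [-0.204 -0.126  0.093] turn [-0.002 -0.003  0.   ]
```

Call:
{"op": "apply_moves", "data": {"moves": [[-0.17,-0.13,0,0,0,0,0],[-0.18,-0.13,0,0,0,0,0],[-0.18,-0.13,0.2,0,0,0,0],[-0.18,-0.13,0.33,0,0,0,0],[-0.18,-0.13,0.33,0,0,0,0],[-0.18,-0.13,0.33,0,0,0,0]]}}

```text
time_s: 32.6
tool_pos: [0.5181, -0.2964, 0.0938]
tool_rot: [-179.9, -0.2, 104.0]
force: [0.3, -0.4, 1.1]
grip_width: 0.0006
grasp_force: 0.0
```

```bash
python3 ck.py
```

```text
32.6 [ 0.518 -0.296  0.094] [-179.876   -0.225  103.982] [ 0.319 -0.381  1.119] [-0.107 -0.024  0.029] 0.0006355833305104109 0.0 q7 61.90054879321965 0.009762243716977537
[-0.056 -0.048]
```

Call:
{"op": "apply_moves", "data": {"moves": [[-0.04,0,0,0,0,0,0],[-0.08,0,0,0,0,0,0],[-0.11,0,0,0,0,0,0],[-0.14,0,0,0,0,0,0],[-0.17,0,0,0,0,0,0],[-0.2,0,0,0,0,0,0],[-0.22,0,0,0,0,0,0],[-0.24,0,0,0,0,0,0],[-0.25,0,0,0,0,0,0],[-0.25,0,0,0,0,0,0]]}}

```text
time_s: 33.6
tool_pos: [0.5305, -0.3447, 0.0935]
tool_rot: [-179.9, -0.2, 104.0]
force: [1.6, 0.1, 1.7]
grip_width: 0.0007
grasp_force: 0.2
```

Call:
{"op": "apply_moves", "data": {"moves": [[0.15,0,0,0,0,0,0],[0.3,0,0,0,0,0,0],[0.3,0,-0.3,0,0,0,0],[0.9,0.2,-0.5,0,0,0,0],[0.9,0.2,-0.5,0,0,0,0],[0.9,0.2,-0.5,0,0,0,0],[0.9,0.2,-0.5,0,0,0,0],[0.9,0.2,-0.5,0,0,0,0]]}}

```text
time_s: 34.4
tool_pos: [0.5264, -0.1596, 0.1946]
tool_rot: [180.0, -0.2, 104.2]
force: [-1.2, -0.5, 0.2]
grip_width: 0.0006
grasp_force: 0.0
```

```bash
python3 ck.py; python3 dr.py; python3 - <<'E'
from h import *
print("off",proj("top",np.r_[w(-.0227,-.0469),.110]),proj("side",np.r_[w(-.0227,-.0469),.110]))
print("on",proj("top",np.r_[w(.0123,-.0469),.110]),proj("side",np.r_[w(.0123,-.0469),.110]))
for n in("top","side"):
    im=viewer.read_camera(n)[:,:,::-1]
    old=cv2.imread(f"pics/{n}0.png")
    for m in masks_of(n,"toggle_tip")[:2]:
        v,u=np.nonzero(m["pixels"]); i=v.argmin(); print(n,m["conf"],m["location"],len(u),"top px",u[i],v[i],u.min(),u.max(),v.max())
    d=cv2.absdiff(im.copy(),old).max(2)>40
    c,r=(312,198) if n=="top" else (302,222)
    v,u=np.nonzero(d[r-20:r+25,c-20:c+30]); print("diff px",np.c_[u+c-20,v+r-20].tolist()[:60])
E
```

```text
34.4 [ 0.526 -0.16   0.195] [179.986  -0.236 104.188] [-1.208 -0.48   0.151] [-0.141  0.021 -0.049] 0.0005983443617253613 0.0 q7 40.010651403194395 -0.05053562228567898
[-0.187 -0.007]
top 0.72 [-0.11752286 -0.10654742] [-0.06449591  0.10331123] [287.5, 199.5]
side 0.65 [-0.13038811 -0.03576312] [-0.08305011 -0.0079469 ] [295.1, 215.2]
off [[311.67674774 197.25489471]] [[301.81425196 218.2856525 ]]
on [[326.29167656 194.10982849]] [[309.49760719 226.63212631]]
top 0.56 [327.7, 194.8] 31 top px 326 194 321 329 199
diff px [[328, 192], [326, 193], [327, 193], [328, 193], [323, 194], [324, 194], [325, 194], [326, 194], [327, 194], [328, 194], [330, 194], [314, 195], [322, 195], [323, 195], [324, 195], [325, 195], [326, 195], [327, 195], [328, 195], [311, 196], [312, 196], [313, 196], [314, 196], [315, 196], [316, 196], [317, 196], [318, 196], [322, 196], [323, 196], [324, 196], [325, 196], [326, 196], [327, 196], [328, 196], [329, 196], [309, 197], [310, 197], [311, 197], [312, 197], [313, 197], [315, 197], [316, 197], [317, 197], [318, 197], [319, 197], [321, 197], [322, 197], [323, 19
[... 231 characters left out ...]
02], [284, 202], [285, 202], [286, 202], [287, 202], [288, 202], [289, 202], [290, 202], [291, 202], [292, 202], [293, 202], [294, 202], [295, 202], [296, 202], [297, 202], [298, 202], [299, 202], [300, 202], [301, 202], [302, 202], [303, 202], [304, 202], [305, 202], [306, 202], [307, 202], [308, 202], [282, 203], [283, 203], [284, 203], [285, 203], [286, 203], [287, 203], [288, 203], [289, 203], [290, 203], [291, 203], [292, 203], [293, 203], [294, 203], [295, 203], [296, 203], [297, 203], [298, 203], [299, 203], [300, 203], [301, 203], [302, 203], [303, 203], [304, 203], [305, 203], [306, 203], [307, 203], [308, 203], [282, 204], [283, 204], [284, 204], [285, 204], [286, 204], [287, 204]]
```

```bash
python3 -c "
from cell import env
print(env.sign_off())"
```

```text
the job is handed in; nothing more can be done
None
```

The job is handed in at about 34 s, with no verdict shown. The knob is in its notch, the blue pliers lie flat in the shut drawer, and the toggle is over to the back. The drawer took two pulls, because a stray move of mine pushed it part-way back after the first.

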